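Set out four raw amber lumps by size on the grading board

TASK

Set out this lot of raw amber for weighing: take the four lumps from the cork mat and put one in the middle of each of the four trays on the grading board, in order of size, the largest in the tray next to the balance and the smallest in the tray at the far end. Leave each lump lying flat on its base. Amber is brittle, so set the lumps down and do not drop them, and do not touch the balance.

Things in the scene. Friction and masses are not known exactly. Their poses are not given: they have to be found in the camera images.
- lump_36: loose raw amber lump, the smallest of the four: faceted, brown-orange, 36 x 25 x 23 mm (x, y, z), 14 g. Origin: centre of its flat base; x along its length, z up. Grip the two flat, upright, polished windows on its long sides, at y = +-12.5 mm, 19 mm long, 3 to 17 mm above the base. Starts flat on its base on a 4 mm thick cork mat, at any yaw.
- lump_46: loose raw amber lump, the second smallest of the four: faceted, brown-orange, 46 x 32 x 29 mm (x, y, z), 30 g. Origin: centre of its flat base; x along its length, z up. Grip the two flat, upright, polished windows on its long sides, at y = +-16 mm, 25 mm long, 3 to 21 mm above the base. Starts flat on its base on a 4 mm thick cork mat, at any yaw.
- lump_58: loose raw amber lump, the second largest of the four: faceted, brown-orange, 58 x 40 x 35 mm (x, y, z), 56 g. Origin: centre of its flat base; x along its length, z up. Grip the two flat, upright, polished windows on its long sides, at y = +-20 mm, 31 mm long, 4 to 25 mm above the base. Starts flat on its base on a 4 mm thick cork mat, at any yaw.
- lump_72: loose raw amber lump, the largest of the four: faceted, brown-orange, 72 x 50 x 43 mm (x, y, z), 108 g. Origin: centre of its flat base; x along its length, z up. Grip the two flat, upright, polished windows on its long sides, at y = +-25 mm, 39 mm long, 5 to 31 mm above the base. Starts flat on its base on a 4 mm thick cork mat, at any yaw.
- tray_a: one of four identical white, square, shallow sample trays standing in a row, fixed on the board: 90 x 90 mm outside, 85 x 85 mm inside, floor 2.5 mm thick, rim 7 mm above its underside. The letters do not tell its place in the row. Origin: centre of its underside, on the board's top (15 mm above the bench); z up.
- tray_b: one of four identical white, square, shallow sample trays standing in a row, fixed on the board: 90 x 90 mm outside, 85 x 85 mm inside, floor 2.5 mm thick, rim 7 mm above its underside. The letters do not tell its place in the row. Origin: centre of its underside, on the board's top (15 mm above the bench); z up.
- tray_c: one of four identical white, square, shallow sample trays standing in a row, fixed on the board: 90 x 90 mm outside, 85 x 85 mm inside, floor 2.5 mm thick, rim 7 mm above its underside. The letters do not tell its place in the row. Origin: centre of its underside, on the board's top (15 mm above the bench); z up.
- tray_d: one of four identical white, square, shallow sample trays standing in a row, fixed on the board: 90 x 90 mm outside, 85 x 85 mm inside, floor 2.5 mm thick, rim 7 mm above its underside. The letters do not tell its place in the row. Origin: centre of its underside, on the board's top (15 mm above the bench); z up.
- board: wooden grading board fixed on the bench, 118 x 410 x 15 mm, with a cross strip 10 mm wide and 6 mm high at each end. Origin: centre of its underside; y along its length and the row of trays, x away from the robot at yaw 0, z up. The trays' centres are at y = -144, -48, 48 and 144 mm, x = 0. The balance stands off one end, a loose sieve off the other.
- balance: electronic balance, white case 170 x 130 mm and 46 mm high, round steel pan on top (58 mm high), black display panel; fixed on the bench beyond one or the other end of the board, its centre about 300 mm from the board's centre along the row. Origin: centre of its underside; x away from the robot at yaw 0.
Things that resemble listed ones, but are neither listed nor needed, are in the scene too. Leave any blue look-alike of the lump_36 alone.

How it is judged:
At the end, for the whole second after the job is handed in: Counted along the board from the balance's end, the trays hold the 72, 58, 46 and 36 mm lump, one each. Each base centre is within 14 mm of its tray's middle along and across the board; each lump lies flat on the tray floor (base within 4 mm of it, tilt under 0.12 rad), at rest (((y of balance in the frame of board above 0 m and y of lump_72 in the frame of board between 0.13 and 0.158 m and y of lump_58 in the frame of board between 0.034 and 0.062 m and y of lump_46 in the frame of board between -0.062 and -0.034 m and y of lump_36 in the frame of board between -0.158 and -0.13 m) or (y of balance in the frame of board below 0 m and y of lump_72 in the frame of board between -0.158 and -0.13 m and y of lump_58 in the frame of board between -0.062 and -0.034 m and y of lump_46 in the frame of board between 0.034 and 0.062 m and y of lump_36 in the frame of board between 0.13 and 0.158 m)) and x of lump_72 in the frame of board between -0.014 and 0.014 m and z of lump_72 in the frame of board between 0.013 and 0.0215 m and angle between each of lump_72, lump_58, lump_46, lump_36's own z axis and vertical below 0.12 rad and linear speed of each of lump_72, lump_58, lump_46, lump_36 below 0.02 m/s and angular speed of each of lump_72, lump_58, lump_46, lump_36 below 0.2 rad/s and x of lump_58 in the frame of board between -0.014 and 0.014 m and z of lump_58 in the frame of board between 0.013 and 0.0215 m and x of lump_46 in the frame of board between -0.014 and 0.014 m and z of lump_46 in the frame of board between 0.013 and 0.0215 m and x of lump_36 in the frame of board between -0.014 and 0.014 m and z of lump_36 in the frame of board between 0.013 and 0.0215 m); the robot touches nothing.
It fails at once if the balance is touched or leaned on (more than 1 N) (contact force between anything else and balance above 1 N).
It fails at once if a lump is dropped or thrown: it moves faster than 0.6 m/s out of the fingers (a free fall of about 18 mm) ((linear speed of lump_72 above 0.6 m/s and contact force between the fingers and lump_72 below 0.01 N) or (linear speed of lump_58 above 0.6 m/s and contact force between the fingers and lump_58 below 0.01 N) or (linear speed of lump_46 above 0.6 m/s and contact force between the fingers and lump_46 below 0.01 N) or (linear speed of lump_36 above 0.6 m/s and contact force between the fingers and lump_36 below 0.01 N)).
It also fails if it takes over 99 s, if anything falls off the work surface, if the arm or the gripper's body presses on something with over 40 N, if the wrist force passes 120 N, or if a joint passes its speed limit or range.

ROBOT

A 6-joint arm with a two-finger parallel gripper is mounted at the origin on the work surface. World frame = base frame: x ahead of the robot, y to its left, z up, the work surface at z = 0. Lengths are in m, angles in rad, forces in N, time in s.
With the tool pointing down it reaches from about 0.375 to 0.925 m from the base axis. Payload 5.7 kg.
Tool frame: the origin (TCP) lies on the centre line of the jaws, within the pads' length; the fingertips stand env.tips_ahead ahead of it and the grasp point (between the pads) lies 2 mm behind it (env.tips_ahead is the distance from the TCP to the fingertips, in m); z points along the fingers, y is the line along which they close (so a half turn about z gives the same grasp; the last joint's range is limited). The gripper opens to 88 mm and grips with 3 to 60 N. Pads are 20 mm wide; open, the fingers measure 115 mm over their backs; the gripper's body (75 mm by 178 mm) begins 61 mm behind the grasp point.
Start: joints at [-0.115, 0.359, 1.51, -0, 1.272, -0.115], TCP at [0.6, -0, 0.24] pointing down, gripper open.
Joint ranges: [-2.97, 2.97], [-1.01, 2.36], [0.21, 2.38], [-0.96, 4.11], [0.2, 2.71], [-2.98, 2.98]. Speed limits (rad/s): [2.39, 2.39, 3.14, 3.14, 3.14, 3.14].

INTERFACE

Orientations are given as a unit quaternion [x, y, z, w].
In Python, from bench import env gives the robot as it stands. Calls block until the motion is done:
- env.reach(position, orientation): joint-space move of the TCP to a pose.
- env.move_l(position, rot=None, feed=0.15, max_force=None): straight line of the TCP; rot=None keeps the orientation; feed is the mean speed in m/s. With max_force (N) it stops when the force on the tool has changed by that much, and returns True; else False.
- env.set_joints(angles): joint-space move.
- env.set_gripper(opening, effort=None): finger opening in m; effort is the grip in N (None keeps the last); returns when the fingers have stopped.
- env.hold(seconds).
- env.ik(position, orientation): joint angles nearest the present ones, or None.
- env.get_image(name): name is "scene" or "side" or "wrist"; returns a dict with "frame" (400x640x3 uint8, red, green, blue), "range_z" (400x640 float32, m along the optical axis (not along the pixel's ray), 0 where there is no reading), "K" (3x3 intrinsics, pixels), "dist_coeffs" ([k1, k2, p1, p2, k3] as OpenCV has them; the pictures are not rectified), "view" (4x4, takes a point from world to camera coordinates). Camera axes: x right, y up, looking along -z (the intrinsics and any distortion apply to the point x, -y, -z); pixel columns grow to the right and rows downward; lengths in m; the calibration is good to about 2 mm. A picture is of the moment at which its call begins.
A pose or a line that the arm cannot do raises env.Unreachable and nothing moves.
- env.job_done(): hands the job in; it is judged then, once.
Readings, each from a call of its own:
- env.read_clock(): time.
- env.read_q(): joint angles.
- env.read_qvel(): joint speeds.
- env.read_tau(): joint torques, N m.
- env.read_tcp_pos(): TCP position.
- env.read_ee_rot(): TCP orientation.
- env.read_ft_force(): force on the tool from outside, world axes, zero at the start.
- env.read_moment(): the same for the moment, N m.
- env.read_finger_gap(): finger opening in m.
- env.read_grasp_force(): force on a finger pad.
Only numpy, scipy, OpenCV 4.12 (cv2) and the standard library are available. Lean on these libraries where they do the work, as an engineer would, in place of code of your own. Each camera call takes 0.05 s, during which the arm holds its last target. There are 200 camera calls.

## Working session

There is one attempt and no reset: what is moved stays moved. The work goes in short steps, each a Python script; the robot and the scene stay as the last script left them, time stands still between calls to the robot, and variables do not carry over. Pictures are saved under pics/ and viewed, at most 14 in all, crops included, and the job is handed in when it is done.

```bash
mkdir -p pics; ls; python3 - <<'E'
from bench import env
import cv2,numpy as np
for n in("scene","side","wrist"):
    d=env.get_image(n); cv2.imwrite(f"pics/{n}0.png",d["frame"][:,:,::-1]); np.savez(f"{n}0.npz",**d)
    print(n,d["K"].tolist(),d["dist_coeffs"],np.round(np.linalg.inv(d["view"]),3).tolist(),(d["range_z"]>0).mean())
print(env.tips_ahead,env.read_clock(),env.read_ee_rot())
E
```

```text
pics
scene [[390.8604734784443, 0.0, 318.6266372009949], [0.0, 390.8604734784443, 200.75388810256624], [0.0, 0.0, 1.0]] [-0.00069654  0.          0.          0.          0.        ] [[-0.093, -0.718, 0.69, 1.157], [0.996, -0.06, 0.072, 0.066], [-0.01, 0.693, 0.721, 0.714], [0.0, 0.0, 0.0, 1.0]] 0.9961171875
side [[376.4895181573472, 0.0, 317.3936477519338], [0.0, 376.4895181573472, 192.91777196389404], [0.0, 0.0, 1.0]] [-0.02998244  0.          0.          0.          0.        ] [[0.718, 0.528, -0.453, 0.156], [-0.696, 0.544, -0.469, -0.385], [-0.002, 0.652, 0.758, 0.716], [0.0, 0.0, 0.0, 1.0]] 0.99613671875
wrist [[348.1744147129388, 0.0, 315.4327003285131], [0.0, 348.1744147129388, 200.13226355366152], [0.0, 0.0, 1.0]] [0.01802238 0.         0.         0.         0.        ] [[1.0, -0.0, 0.001, 0.601], [-0.0, 0.957, 0.29, 0.079], [-0.001, -0.29, 0.957, 0.383], [0.0, 0.0, 0.0, 1.0]] 0.99595703125
0.017 0.15 [ 7.07110457e-01  7.07102741e-01 -4.53973642e-04 -5.55647553e-04]
```

View pics/scene0.png

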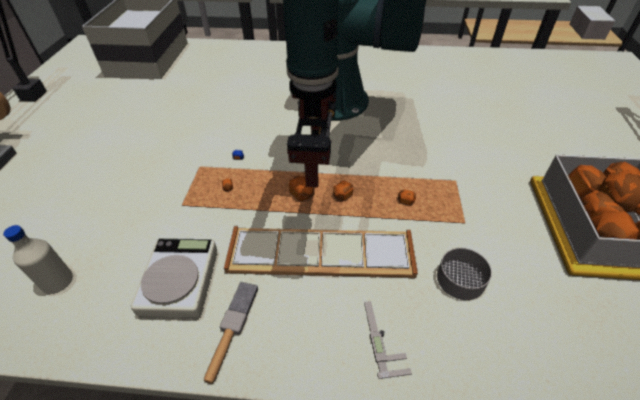

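View pics/side0.png

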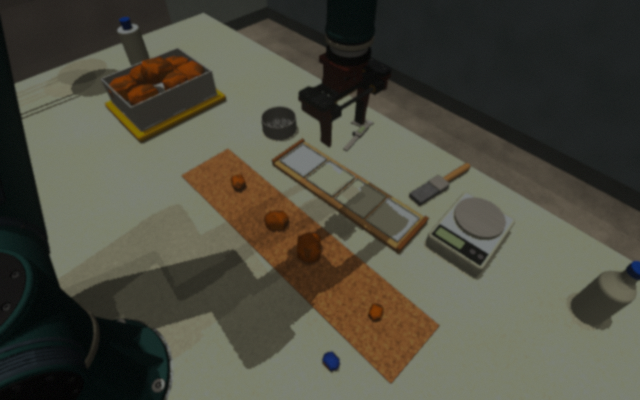

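The scene picture has the balance on the left at (172,277), which is −y. The trays run from (257,249) to (388,251). On the mat the lumps are small (227,184), large (301,187), second (343,190) and third (407,197). The blue decoy is at (238,154), and the sieve is at (463,272). Next I'll get rough positions from depth.

```bash
cat > h.py <<'E'
import numpy as np, cv2
def unproj(d, uv=None):
    """pixels -> world, using range_z"""
    K,D,rz=d["K"],np.asarray(d["dist_coeffs"],float),d["range_z"]
    if uv is None:
        v,u=np.mgrid[0:400,0:640]; uv=np.stack([u.ravel(),v.ravel()],1)
    uv=np.asarray(uv,float); n=cv2.undistortPoints(uv[:,None],K,D)[:,0]
    i=np.round(uv).astype(int); z=rz[i[:,1],i[:,0]]
    c=np.c_[n[:,0]*z,-n[:,1]*z,-z]; M=np.linalg.inv(d["view"])
    return c@M[:3,:3].T+M[:3,3]
def ray(d,uv):
    n=cv2.undistortPoints(np.asarray(uv,float)[None,None],d["K"],np.asarray(d["dist_coeffs"],float))[0,0]
    M=np.linalg.inv(d["view"]); r=M[:3,:3]@[n[0],-n[1],-1]
    return M[:3,3],r/np.linalg.norm(r)
def triang(rs):
    A=0;b=0
    for o,r in rs:
        P=np.eye(3)-np.outer(r,r); A=A+P; b=b+P@o
    return np.linalg.solve(A,b)
E
python3 - <<'E'
from h import *
np.set_printoptions(precision=3,suppress=True)
d=dict(np.load("scene0.npz"))
pts=dict(s36=(227,184),s72=(301,187),s58=(343,190),s46=(407,197),bl=(238,154),mTL=(198,170),mTR=(460,182),mBR=(463,218),mBL=(186,204),t1=(257,249),t2=(300,250),t3=(343,250),t4=(388,252),sieve=(463,255),bal=(170,280))
for k,p in zip(pts,unproj(d,list(pts.values()))): print(k,p)
d=dict(np.load("side0.npz"))
pts=dict(s36=(376,312),s72=(309,247),s58=(276,220),s46=(238,182),bl=(331,360))
for k,p in zip(pts,unproj(d,list(pts.values()))): print(k,p)
E
```

```text
s36 [ 0.455 -0.243  0.022]
s72 [ 0.473 -0.048  0.044]
s58 [0.464 0.055 0.034]
s46 [0.468 0.213 0.026]
bl [ 0.33  -0.245  0.019]
mTL [ 0.386 -0.346  0.002]
mTR [ 0.374  0.361 -0.   ]
mBR [0.505 0.348 0.002]
mBL [ 0.518 -0.334  0.006]
t1 [ 0.649 -0.126  0.017]
t2 [ 0.644 -0.03   0.017]
t3 [0.635 0.064 0.016]
t4 [0.631 0.163 0.015]
sieve [0.63  0.323 0.021]
bal [ 0.767 -0.269  0.057]
s36 [ 0.441 -0.251  0.025]
s72 [ 0.44  -0.066  0.047]
s58 [0.44  0.042 0.036]
s46 [0.45  0.201 0.03 ]
bl [ 0.316 -0.253  0.024]
```

View pics/wrist0.png

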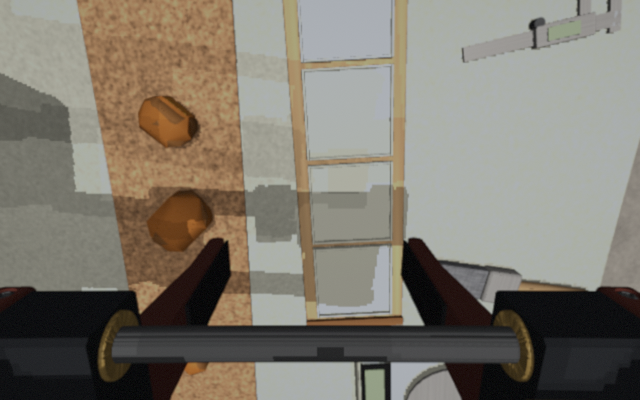

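The wrist picture shows two lumps at (167,120) and (180,222), and the four trays down the column at x≈350. I'll sweep the wrist camera along the mat to get several views of each lump.

```bash
cat > sweep.py <<'E'
from bench import env
from h import *
R=[2**-.5,2**-.5,0,0]
for i,y in enumerate([-0.33,-0.27,-0.13,-0.07,0.0,0.12,0.16]):
    env.reach([0.5,y,0.22],R); env.hold(0.2)
    d=env.get_image("wrist"); np.savez(f"w{i}.npz",**d); cv2.imwrite(f"pics/w{i}.png",d["frame"][:,:,::-1])
print(env.read_clock())
E
python3 sweep.py
cat > an.py <<'E'
from h import *
np.set_printoptions(precision=4,suppress=True)
L={36:(.448,-.247),72:(.455,-.057),58:(.452,.048),46:(.458,.207)}
for i in range(7):
    d=dict(np.load(f"w{i}.npz")); P=unproj(d); f=d["frame"].reshape(-1,3).astype(int)
    row=np.repeat(np.arange(400),640); ok=(d["range_z"].ravel()>0)&(row<285)&(row>3)
    for s,(x,y) in L.items():
        near=ok&(np.hypot(P[:,0]-x,P[:,1]-y)<.07)
        m=near&(P[:,2]>.010)&(P[:,2]<.06)&(f[:,0]>f[:,2]*1.5)
        if m.sum()<60: continue
        rows=row[m]
        q=P[m]; mat=near&~m
        r=cv2.minAreaRect(q[:,:2].astype(np.float32)*1000)
        print(i,s,m.sum(),"rows",rows.min(),rows.max(),"rect",np.round(r[0],1),np.round(r[1],1),round(r[2],1),"ztop",q[:,2].max().round(4),"mat z",np.median(P[mat,2]).round(4))
E
python3 an.py
```

```text
5.7333
0 36 867 rows 76 108 rect [ 447.2 -248.2] [34.8 25.4] 21.3 ztop 0.0277 mat z 0.0031
1 36 766 rows 139 169 rect [ 447.4 -248.9] [34.5 25.7] 21.5 ztop 0.0276 mat z 0.0033
2 36 515 rows 264 284 rect [ 447.4 -243.8] [21.  32.1] 87.3 ztop 0.0281 mat z 0.0033
2 72 3775 rows 59 132 rect [452.1 -54. ] [71.5 50.9] 44.5 ztop 0.0477 mat z 0.0033
3 72 3221 rows 125 194 rect [452.  -53.8] [69.8 50. ] 44.6 ztop 0.048 mat z 0.0033
3 58 2713 rows 10 125 rect [460.1  34.2] [47.5 99.4] 29.7 ztop 0.0399 mat z 0.0031
4 72 2910 rows 194 258 rect [453.3 -52.6] [66.8 50.5] 44.6 ztop 0.0482 mat z 0.0034
4 58 2315 rows 95 196 rect [458.9  32.9] [ 48.5 100.8] 24.9 ztop 0.0395 mat z 0.0033
5 58 1878 rows 212 262 rect [449.9  52.7] [40.6 57. ] 49.1 ztop 0.0393 mat z 0.0033
5 46 1527 rows 53 102 rect [457.4 212.3] [44.9 32.3] 71.8 ztop 0.0338 mat z 0.0031
6 58 1523 rows 246 284 rect [451.4  59.4] [38.4 54.2] 85.3 ztop 0.0393 mat z 0.0033
6 46 1407 rows 99 145 rect [457.3 212.3] [45.4 32.8] 72.3 ztop 0.0338 mat z 0.0033
```

```bash
sed -i 's/<.07)/<(.035 if s<50 else .05))/; s/(.452,.048)/(.450,.053)/; s/(.455,-.057)/(.452,-.054)/; s/(.458,.207)/(.457,.212)/' an.py; python3 an.py | grep -v ' 0.0[0-9]*$XX' | cut -c1-130
cat > board.py <<'E'
from h import *
np.set_printoptions(precision=4,suppress=True)
Q=[]
for n in [f"w{i}" for i in range(7)]+["scene0"]:
    d=dict(np.load(n+".npz")); P=unproj(d); row=np.repeat(np.arange(400),640)
    ok=(d["range_z"].ravel()>0)&((row<285)|(n[0]=="s"))
    m=ok&(P[:,2]>.009)&(P[:,2]<.03)&(P[:,0]>.54)&(P[:,0]<.72)&(abs(P[:,1]-.02)<.3)
    g=np.zeros((300,700),np.uint8); ij=np.round(np.c_[(P[m,0]-.5)*500,(P[m,1]+.4)*500]).astype(int); g[ij[:,0],ij[:,1]]=255
    g=cv2.morphologyEx(g,cv2.MORPH_CLOSE,np.ones((5,5)))
    k,lab=cv2.connectedComponents(g); l=np.bincount(lab[lab>0]).argmax()
    q=P[m][lab[ij[:,0],ij[:,1]]==l]
    r=cv2.minAreaRect(q[:,:2].astype(np.float32)*1000)
    print(n,m.sum(),np.round(r[0],1),np.round(r[1],1),round(r[2],2),"medz",np.median(q[:,2]))
E
python3 board.py
python3 - <<'E'
import cv2,numpy as np
a=[cv2.imread(f"pics/w{i}.png") for i in (1,3,4,5)]
cv2.imwrite("pics/m.png",cv2.resize(np.vstack([np.hstack(a[:2]),np.hstack(a[2:])]),(800,500),interpolation=cv2.INTER_AREA))
c=[(1,(100,120,200,190)),(3,(60,110,220,222)),(4,(80,60,240,172)),(5,(80,30,200,114))]
cv2.imwrite("pics/c.png",np.vstack([np.hstack([cv2.resize(cv2.imread(f"pics/w{i}.png")[y0:y1,x0:x1],(400,280)) for i,(x0,y0,x1,y1) in c[k:k+2]]) for k in (0,2)]))
E
```

```text
0 36 867 rows 76 108 rect [ 447.2 -248.2] [34.8 25.4] 21.3 ztop 0.0277 mat z 0.0031
1 36 766 rows 139 169 rect [ 447.4 -248.9] [34.5 25.7] 21.5 ztop 0.0276 mat z 0.0039
2 36 515 rows 264 284 rect [ 447.4 -243.8] [21.  32.1] 87.3 ztop 0.0281 mat z 0.0033
2 72 3775 rows 59 132 rect [452.1 -54. ] [71.5 50.9] 44.5 ztop 0.0477 mat z 0.0032
3 72 3221 rows 125 194 rect [452.  -53.8] [69.8 50. ] 44.6 ztop 0.048 mat z 0.0037
3 58 2712 rows 10 72 rect [449.5  52.7] [40.3 57.2] 49.4 ztop 0.0399 mat z 0.0031
4 72 2910 rows 194 258 rect [453.3 -52.6] [66.8 50.5] 44.6 ztop 0.0482 mat z 0.0033
4 58 2306 rows 95 149 rect [449.7  52.9] [41.1 57.2] 49.6 ztop 0.0395 mat z 0.0034
5 58 1878 rows 212 262 rect [449.9  52.7] [40.6 57. ] 49.1 ztop 0.0393 mat z 0.0033
5 46 1527 rows 53 102 rect [457.4 212.3] [44.9 32.3] 71.8 ztop 0.0338 mat z 0.0031
6 58 1523 rows 246 284 rect [451.4  59.4] [38.4 54.2] 85.3 ztop 0.0393 mat z 0.0033
6 46 1407 rows 99 145 rect [457.3 212.3] [45.4 32.8] 72.3 ztop 0.0338 mat z 0.0032
w0 4429 [ 647.3 -182.8] [ 26.6 118.9] 89.46 medz 0.019006866627153535
w1 12912 [ 645.6 -150.1] [119.4  83.8] 2.93 medz 0.01662011403820085
w2 28973 [641.8 -80.6] [118.9 224.2] 3.4 medz 0.01654240490631359
w3 32074 [639.9 -49.9] [118.6 284.7] 3.31 medz 0.016538901118752614
w4 32171 [636.   15.5] [119.7 293.1] 2.94 medz 0.016476670393606674
w5 23218 [631.4 103.4] [118.9 228.5] 3.19 medz 0.016576622689316117
w6 18445 [630.2 123.7] [118.4 188.7] 3.2 medz 0.01662615600754208
scene0 8475 [635.7  14.2] [121.  410.6] 3.21 medz 0.016218222049714348
```

View pics/m.png

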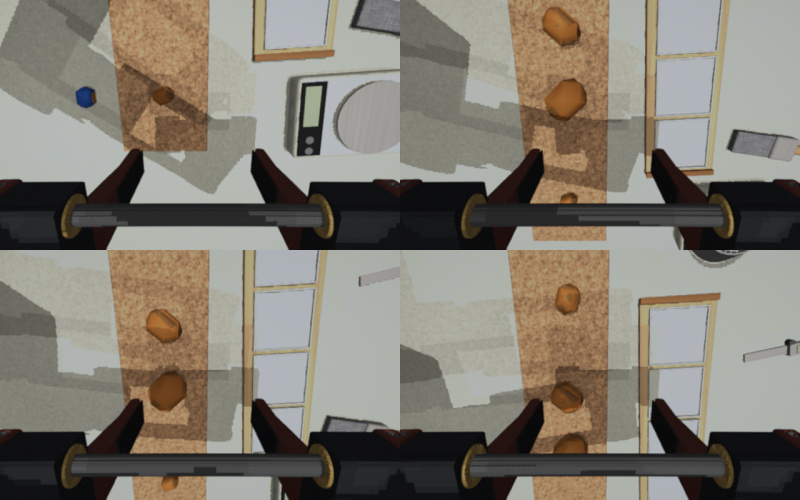

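View pics/c.png

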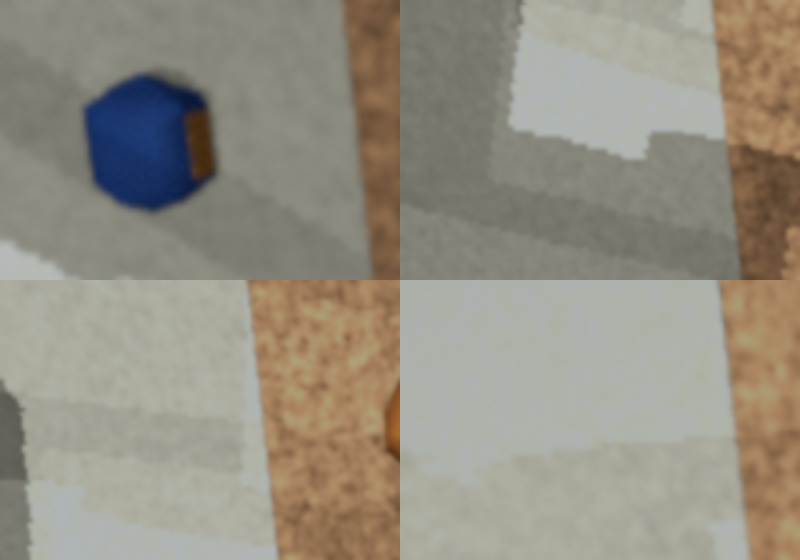

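The crop coordinates were off: it shows only mat and the blue decoy. In the montage the lumps sit at full-image pixels w1 (260,154), w3 (264,160), w4 (261,122) and w5 (267,77), so I'll crop around those with the fitted axes overlaid.

```bash
python3 - <<'E'
from h import *
L={36:(.4473,-.2485,21.4,1,.0275),72:(.452,-.054,44.5,3,.048),58:(.4497,.0527,139.4,4,.0393),46:(.4573,.2123,72.0,5,.0338)}
W={36:25,72:50,58:40,46:32}
t=[]
for s,(x,y,a,i,zt) in L.items():
    d=dict(np.load(f"w{i}.npz")); im=cv2.imread(f"pics/w{i}.png")
    V=d["view"]; a=np.radians(a); c,sn=np.cos(a),np.sin(a); R=np.array([[c,-sn],[sn,c]])
    def pr(p):
        q=V[:3,:3]@p+V[:3,3]
        return cv2.projectPoints(np.array([[q[0],-q[1],-q[2]]]),np.zeros(3),np.zeros(3),d["K"],d["dist_coeffs"])[0][0,0]
    o=pr(np.array([x,y,.02])).astype(int)-[40,28]; o=np.maximum(o,0)
    cr=cv2.resize(im[o[1]:o[1]+56,o[0]:o[0]+80],(400,280),interpolation=cv2.INTER_CUBIC)
    cr=np.clip(cr*1.5,0,255).astype(np.uint8)
    h=.5*s/1000; w=W[s]/2000
    for sg in(1,-1):  # window line mid-height: +-0.27 L
        p=[((pr(np.r_[np.array([x,y])+R@[k*.27*s/1000,sg*w],z])-o)*5).astype(int) for k,z in((-1,.3*zt),(1,.3*zt),(1,.7*zt),(-1,.7*zt))]
        cv2.polylines(cr,[np.array(p)],True,(255,0,0),1)
    t.append(cr)
cv2.imwrite("pics/c2.png",np.vstack([np.hstack(t[:2]),np.hstack(t[2:])]))
E
```

```text
(no output)
```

View pics/c2.png

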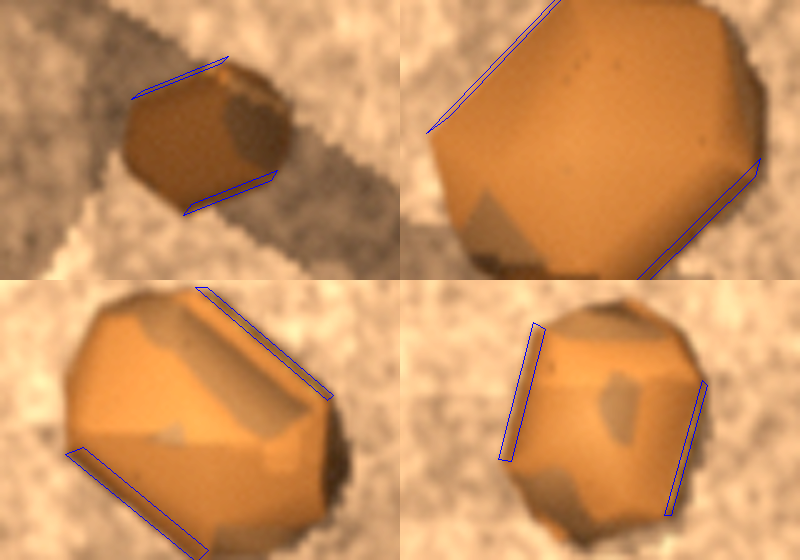

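The blue window outlines fit the polished sides of all four lumps: 36 top left, 72 top right, 58 bottom left, 46 bottom right. Poses from different wrist views agree to about 1 mm. Board centre is (0.636, 0.013), yaw 3.2°, and the balance is at −y. I'll place the 72 mm lump first.

```bash
cat > pp.py <<'E'
from bench import env
import numpy as np, sys
from scipy.spatial.transform import Rotation as Ro
L={36:(.4473,-.2485,-68.6,25,.144),72:(.452,-.054,-45.5,50,-.144),58:(.4497,.0527,49.4,40,-.048),46:(.4573,.2123,-18.,32,.048)}
B=np.array([.6363,.0128]); BY=3.2; TIP=.006
def q(phi):
    c,s=np.cos(np.radians(phi)),np.sin(np.radians(phi))
    return Ro.from_matrix(np.array([[-s,c,0],[c,s,0],[0,0,-1]])).as_quat()
def go(s):
    x,y,phi,w,ty=L[s]; w/=1000; a=np.radians(BY)
    T=B+ty*np.array([-np.sin(a),np.cos(a)])
    zp=.004+TIP+env.tips_ahead; zt=.0175+TIP+env.tips_ahead
    assert env.ik([x,y,zp],q(phi)) is not None and env.ik([*T,zt],q(BY)) is not None
    env.set_gripper(min(.088,w+.028)); env.reach([x,y,.13],q(phi))
    hit=env.move_l([x,y,zp],feed=.12,max_force=15); p=env.read_tcp_pos()
    env.set_gripper(w-.01,12); g=env.read_finger_gap()
    env.move_l([x,y,.14]); print(s,"hit",hit,"z",p[2].round(4),"gap",round(g,4),round(env.read_finger_gap(),4),"F",env.read_grasp_force())
    if env.read_finger_gap()<w-.004: sys.exit("no grasp")
    env.reach([*T,.14],q(BY)); env.move_l([*T,zt+.012],feed=.12); env.hold(.2)
    hit=env.move_l([*T,zt-.0015],feed=.02,max_force=3); p=env.read_tcp_pos()
    print("  set down",hit,np.round(p,4),"nominal z",round(zt,4),"F",np.round(env.read_ft_force(),1))
    env.set_gripper(w+.008); env.move_l([*T,.14]); print("  t",round(env.read_clock(),1))
if __name__=="__main__":
    for s in sys.argv[1:]: go(int(s))
E
python3 pp.py 72
```

```text
72 hit False z 0.0274 gap 0.0497 0.0496 F 11.999906748533249
  set down True [ 0.6442 -0.1309  0.0405] nominal z 0.0405 F [ 0.1 -0.4  3.6]
  t 13.2
```

Contact came exactly at the nominal height. I'll place the other three the same way, then check.

```bash
python3 pp.py 58 46 36 && cat > chk.py <<'E'
from bench import env
from h import *
from pp import L,B,BY
a=np.radians(BY); R=np.array([[np.cos(a),np.sin(a)],[-np.sin(a),np.cos(a)]])
for k,(x,y) in enumerate([(.55,-.2),(.55,.08)]):
    env.reach([x,y,.22],[2**-.5,2**-.5,0,0]); env.hold(.3); d=env.get_image("wrist")
    cv2.imwrite(f"pics/chk{k}.png",d["frame"][:,:,::-1])
    P=unproj(d); f=d["frame"].reshape(-1,3).astype(int); row=np.repeat(np.arange(400),640)
    b=(P[:,:2]-B)@R.T
    for s,v in L.items():
        m=(row<285)&(d["range_z"].ravel()>0)&(abs(b[:,0])<.042)&(abs(b[:,1]-v[4])<.042)&(P[:,2]>.0245)&(f[:,0]>f[:,2]*1.5)
        if m.sum()>60:
            r=cv2.minAreaRect(b[m].astype(np.float32)*1000); print(k,s,m.sum(),np.round(r[0],1),"want y",v[4]*1000,np.round(r[1],1),round(r[2],1),"top",P[m,2].max().round(4))
d=env.get_image("scene"); cv2.imwrite("pics/sc1.png",cv2.resize(d["frame"][140:300,130:500,::-1],(740,320)))
print(env.read_clock())
E
python3 chk.py
```

```text
58 hit False z 0.0273 gap 0.0402 0.04 F 11.999945193529129
  set down True [ 0.6387 -0.0351  0.0405] nominal z 0.0405 F [ 0.9 -0.9  4.3]
  t 20.8
46 hit False z 0.0274 gap 0.032 0.032 F 11.999892443418503
  set down True [0.6334 0.0607 0.0405] nominal z 0.0405 F [-0.5  0.1  2.6]
  t 28.6
36 hit False z 0.0274 gap 0.0249 0.025 F 11.9999404923783
  set down True [0.628  0.1565 0.0405] nominal z 0.0405 F [0.5 0.2 3. ]
  t 37.4
0 72 4090 [   0.3 -144.8] want y -144.0 [49.6 67.3] 0.3 top 0.0614
0 58 928 [ -0.5 -66.7] want y -48.0 [17.1 40.6] 83.1 top 0.0504
1 36 888 [  0.3 141.5] want y 144.0 [32.7 24.6] 88.1 top 0.0412
1 58 901 [  1.9 -29.7] want y -48.0 [23.8 40.3] 82.1 top 0.0525
1 46 1244 [ 0.3 47.5] want y 48.0 [43.3 31.2] 89.1 top 0.0469
40.5917
```

View pics/sc1.png

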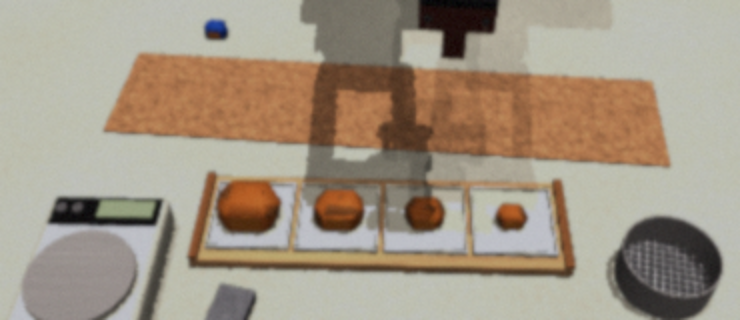

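The picture shows the lumps flat and centred in their trays: 72 at (249,206) next to the balance, then 58 (339,210), 46 (425,213) and 36 (511,215). The blue decoy, balance and sieve are where they were. The partial views of the 58 mm lump span y of about −75 to −18 mm on the board, so it is centred too.

```bash
python3 -c "
from bench import env
print(env.job_done())"
```

```text
the job is handed in; nothing more can be done
None
```

The job is handed in: the 72, 58, 46 and 36 mm lumps were set down in that order from the balance end, each flat and, by the camera check, within about 3 mm of its tray's middle, in about 41 s; the hand-in returned no verdict.

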